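Turn the muffin, then lay the breakfast tray

ROBOT

A 7-joint arm with a two-finger parallel gripper is mounted at the origin on the work surface. World frame = base frame: x ahead of the robot, y to its left, z up, the work surface at z = 0. Lengths are in m, angles in degrees, forces in N, time in s.
With the tool pointing down it reaches from about 0.35 to 0.775 m from the base axis. Payload 3.1 kg.
Tool frame: the origin (TCP) lies on the centre line of the jaws, within the pads' length; the fingertips stand 17 mm ahead of it and the grasp point (between the pads) lies 2 mm behind it (robot.tip_reach is the distance from the TCP to the fingertips, in m); z points along the fingers, y is the direction in which the jaws open and shut (so a half turn about z gives the same grasp; the last joint's range is limited). The gripper opens to 85 mm and grips with 20 to 120 N. Pads are 22 mm wide; open, the fingers measure 114 mm over their backs; the gripper's body (76 mm by 85 mm) begins 54 mm behind the grasp point. The pads swing forward as they close: fully open they stand 13 mm farther back than shut.
Start: joints at [-71.431, 17.813, 0.802, 86.603, -0.252, 75.585, -1.558], TCP at [0.197, 0.514, 0.248] pointing down, gripper open.
Joint ranges: [-154.91, 154.91], [-16.99, 109.72], [-72.82, 74.43], [7.12, 147.25], [-82.49, 262.49], [11.32, 116.49], [-174.64, 174.64]. Speed limits (degrees/s): [159.86, 159.86, 180, 180, 180, 180, 180].

INTERFACE

Orientations are given as [roll, pitch, yaw] about the fixed x, y, z axes, in that order (R = Rz(yaw) Ry(pitch) Rx(roll)).
In Python, from station import robot, fingers, vision, workorder, recognise gives the robot as it stands. Calls block until the motion is done:
- robot.move_to(position, orientation): joint-space move of the TCP to a pose.
- robot.line_to(position, orientation=None, velocity=0.15, f_stop=None): straight line of the TCP; orientation=None keeps the orientation; velocity is the mean speed in m/s. With f_stop (N) it stops when the force on the tool has changed by that much, and returns True; else False.
- robot.move_j(angles): joint-space move.
- fingers.gripper_to(opening, force=None): opening from 0.0 (shut) to 1.0 (fully open); force is the grip in N (None keeps the last); returns when the fingers have stopped.
- robot.pause(seconds).
- robot.inverse_kinematics(position, orientation): joint angles nearest the present ones, or None.
- vision.grab_frame(name): name is "side" or "top" or "wrist"; returns the picture (480x640x3 uint8, red, green, blue); there is no depth.
- vision.calibration(name): a dict with "mtx" (3x3 intrinsics, pixels), "extrinsics" (4x4, takes a point from world to camera coordinates); the wrist camera has in their place "T_tool_cam" (4x4, takes a point from camera to tool coordinates, whose origin is the TCP and whose axes are the flange's). Camera axes: x right, y up, looking along -z (the intrinsics and any distortion apply to the point x, -y, -z); pixel columns grow to the right and rows downward; lengths in m; the calibration is good to about 2 mm. A picture is of the moment at which its call begins: read the wrist's pose just before it. calibration takes no time and is no camera call.
A pose or a line that the arm cannot do raises robot.PlanningError and nothing moves.
- workorder.close_job(): hands the job in, once; it reports no verdict.
Trained networks look in the newest picture that a camera, given by its name, has taken for a name from the list of things; names that differ only in an ending like _2 or _b are one class to them, and where a whole thing is asked for, a point or a joint stands for the part that bears it (a point fixed in the world has none). Each returns a list of dicts, best first, with "p" (0 to 1); they miss things now and then, are a little off and sometimes report something else, mostly with a low value. They report only what shows in the picture. A call takes as long as a camera call. They do not tell look-alikes from the thing itself.
- recognise(label, camera): "rect" ([centre column, centre row, width, height] in pixels, round what is visible of it).
Readings, each from a call of its own:
- robot.current_time_s(): time.
- robot.current_joint_positions(): joint angles.
- robot.current_dq(): joint speeds.
- robot.current_joint_torque(): joint torques, N m.
- robot.current_tool_pos(): TCP position.
- robot.current_eef_rot(): TCP orientation.
- robot.current_contact_force(): force on the tool from outside, world axes, zero at the start.
- robot.current_torque(): the same for the moment, N m.
- robot.current_finger_gap(): opening from 0.0 (shut) to 1.0 (fully open).
Only numpy, scipy, OpenCV 4.12 (cv2) and the standard library are available. Lean on these libraries where they do the work, as an engineer would, in place of code of your own. Each camera call takes 0.05 s, during which the arm holds its last target. There are 200 camera calls.

TASK

Breakfast is on: with the turner, flip each muffin over on the hot griddle so that its browned side faces up, never touching a muffin with the fingers, then put the turner back on its rest with the blade on the pad and the handle in the notch. While the other sides toast, load the wooden tray: first stand every tall bottle upright in its back half (the half away from the robot), and only when all bottles are in stand every jar and the cup upright in its front half, so that you never reach across the short ones. Leave the canister, butter dish and pepper mill where they are.

Things in the scene. Friction and masses are not known exactly. Their poses are not given: they have to be found in the camera images.
- muffin_a: loose round muffin, or absent; 80 mm diameter, 24 mm thick, 70 g; edges rounded (flat faces 64 mm across; the edge is 3 mm off the surface at 75 mm diameter). Origin: centre of the face underneath at the start, which is browned; the rest is pale cream. z points from the browned to the pale face: up at the start, down once flipped. Friction about 1 on the iron plate, 0.6 on the blade.
- muffin_b: second muffin, the same as the first in shape, colours, size, origin and axes
- griddle: fixed black iron griddle plate, 250 x 250 mm, on the glass hob, 8 mm thick steel guards on three sides; the fourth (local -x) is open. Origin: centre of its underside; z up; +x points to the back guard. Cooking surface 12 mm above the origin, guards 22 mm above that; guards' inner faces at x = +117, y = +-117 mm; open edge x = -125 mm. A muffin pushed to a guard lets the blade slide under it.
- turner: loose kitchen turner, 160 g. Origin: centre of the blade's underside; x to the blade's tip, z up. Steel blade 92 (x) x 72 (y) x 2 mm; a neck rises from x = -46 to -95 mm to a straight black handle, 20 mm wide (y), z = 32 to 48 mm, x = -95 to -250 mm. It starts level on the rest, blade on the pad, handle in the notch. Centre of mass near x = -70 mm.
- turner_tip (a point): middle of the blade's front edge, at its underside: x = +46 mm from the turner's origin
- turner_grip (a point): a good place to hold the handle, at the handle's centre: x = -150, z = +40 mm from the turner's origin; handle 20 mm wide along the turner's y
- rest: fixed dark grey utensil rest. Origin: underside, below where the blade's centre belongs; z up; x as that of the turner lying on it. Pad 6 mm thick, x = -120 to +55 mm, 110 mm wide. At x = -105 mm an upright lip 10 mm thick with an open-topped notch 36 mm wide (y), notch floor 38 mm and lip top 56 mm above the table; the handle lies in it and sticks out to -x.
- rest_pad (a point): top of the pad, where the middle of the blade belongs (6 mm above the rest's origin)
- tray: fixed wooden breakfast tray, outside 240 mm (x) x 270 mm (y). Origin: centre of its underside; z up; its local +x half is the back half, away from the robot, its -x half the front half. Inner floor 8 mm above the origin, 224 x 254 mm; rim 8 mm thick, 20 mm high above the table.
- bottle_milk: tall white milk bottle with a blue cap, or absent. 62 mm diameter, 190 mm high; straight body up to about 115 mm, neck 25 mm diameter from 146 to 174 mm, cap 29 mm diameter above that. 350 g. Origin: centre of its base; z up.
- bottle_juice: tall orange juice bottle with a paper label and green cap, or absent; same shape and sizes as the milk bottle. Origin: centre of its base; z up.
- jar_jam: short dark red jam jar with a white lid, or absent. 62 mm diameter, 58 mm high; lid 55 mm diameter from 42 to 58 mm height. 200 g. Origin: centre of its base; z up.
- jar_honey: short amber honey jar with a brass lid, or absent; same shape and sizes as the jam jar. Origin: centre of its base; z up.
- cup: short blue ceramic cup without a handle, or absent. 66 mm diameter, 60 mm at the foot, 55 mm high, wall 4 mm, 160 g. Origin: centre of its base; z up.
- canister: bystander: dark grey round canister with a steel lid, 98 mm diameter, 116 mm high; leave alone. Origin: centre of its base.
- butter_dish: bystander: white butter dish, 100 x 160 mm, 71 mm high; leave alone. Origin: centre of its base.
- pepper_mill: bystander: dark wooden pepper mill, 56 mm diameter, 120 mm high; leave alone. Origin: centre of its base.
Not all that is in view belongs to the job. Of the things that look like the jar_honey, take the one that is farthest to the robot's right at the start.

How it is judged:
By the outcome, as a careful person would: the job done as asked, in the order asked, and still so for the second after the job is handed in, with the robot touching nothing.
Of muffin_a, muffin_b only 1 to 2 are there at a start; the rules pass over those that are not, and their reading is None.
Of bottle_milk, bottle_juice only 1 to 2 are there at a start; the rules pass over those that are not, and their reading is None.
Of jar_jam, jar_honey, cup only 2 to 3 are there at a start; the rules pass over those that are not, and their reading is None.
At some moment in a run one of jar_jam, jar_honey, cup, muffin_a, muffin_b may be knocked a few centimetres aside while the robot is not near it.
It also fails if it takes over 210 s, if anything falls off the work surface, if the arm or the gripper's body presses on something with over 40 N, if the wrist force passes 120 N, or if a joint passes its speed limit or range.

## Working session

There is one attempt and no reset: what is moved stays moved. The work goes in short steps, each a Python script; the robot and the scene stay as the last script left them, time stands still between calls to the robot, and variables do not carry over. Pictures are saved under pics/ and viewed, about 12 in all and at most 16, crops included, and the job is handed in when it is done.

```bash
ls; mkdir -p pics; python3 - <<'E'
from station import robot, fingers, vision, workorder, recognise
import cv2, numpy as np
for c in ("top","side"):
    im=vision.grab_frame(c); cv2.imwrite(f"pics/{c}0.png",im[:,:,::-1])
    k=vision.calibration(c); print(c,{a:np.round(b,3).tolist() if not isinstance(b,str) else b for a,b in k.items()})
    for l in "muffin_a griddle turner rest tray bottle_milk bottle_juice jar_jam jar_honey cup canister butter_dish pepper_mill".split():
        print(l,[(round(d['p'],2),np.round(d['rect']).astype(int).tolist()) for d in recognise(l,c) if d['p']>.2])
k=vision.calibration("wrist");print(k)
print(robot.current_time_s(),robot.current_tool_pos(),robot.current_eef_rot(),robot.tip_reach)
E
```

```text
pics
top {'mtx': [[453.246, 0.0, 321.579], [0.0, 453.246, 239.153], [0.0, 0.0, 1.0]], 'extrinsics': [[-0.024, -1.0, -0.009, 0.037], [0.999, -0.024, 0.047, -0.509], [-0.047, -0.008, 0.999, -1.16], [0.0, 0.0, 0.0, 1.0]]}
muffin_a [(0.7, [464, 233, 32, 33])]
griddle [(0.75, [448, 248, 118, 122])]
turner [(0.81, [349, 207, 30, 126])]
rest [(0.86, [349, 234, 47, 72])]
tray [(0.81, [275, 220, 108, 102])]
bottle_milk [(0.71, [151, 225, 49, 29]), (0.63, [274, 218, 113, 102])]
bottle_juice [(0.89, [189, 284, 39, 25]), (0.67, [352, 233, 42, 74])]
jar_jam [(0.95, [198, 244, 28, 24])]
jar_honey [(0.83, [197, 209, 29, 21]), (0.8, [150, 305, 26, 24]), (0.77, [166, 353, 28, 29]), (0.52, [199, 246, 28, 26])]
cup [(0.97, [160, 258, 27, 30])]
canister [(0.64, [492, 159, 56, 47])]
butter_dish [(0.83, [282, 133, 60, 41])]
pepper_mill [(0.83, [163, 173, 35, 30]), (0.46, [350, 231, 45, 73]), (0.41, [494, 161, 56, 44])]
side {'mtx': [[527.228, 0.0, 317.627], [0.0, 527.228, 232.023], [0.0, 0.0, 1.0]], 'extrinsics': [[0.793, -0.609, -0.012, -0.37], [0.331, 0.415, 0.848, -0.239], [-0.511, -0.677, 0.53, -1.281
[... 598 characters left out ...]
57])]
butter_dish [(0.82, [372, 205, 50, 33])]
pepper_mill [(0.6, [294, 174, 17, 34])]
{'mtx': array([[343.84881167,   0.        , 313.66009692],
       [  0.        , 343.84881167, 236.45700825],
       [  0.        ,   0.        ,   1.        ]]), 'T_tool_cam': array([[-1.43604096e-04,  9.47956203e-01,  3.18400717e-01,
         8.08091162e-02],
       [ 9.99998457e-01,  6.93562845e-04, -1.61388872e-03,
         5.15511824e-04],
       [-1.75072673e-03,  3.18399994e-01, -9.47954840e-01,
        -1.25301154e-01],
       [ 0.00000000e+00,  0.00000000e+00,  0.00000000e+00,
         1.00000000e+00]])}
1.4 [0.19669541 0.51363387 0.24829259] [ 1.79999865e+02 -4.66898489e-04  1.59046388e+02] 0.017
```

View pics/top0.png

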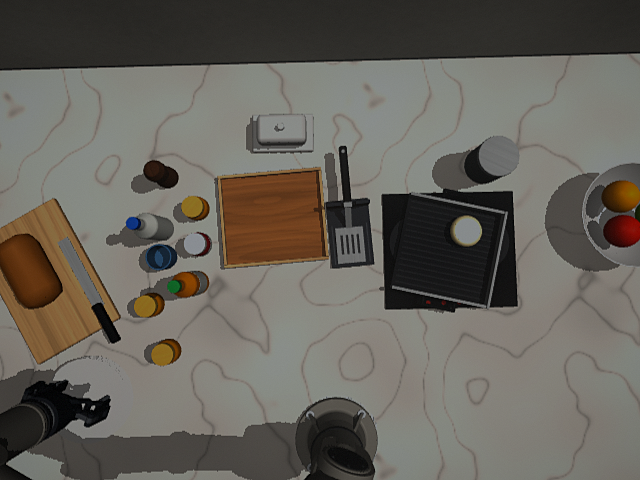

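View pics/side0.png

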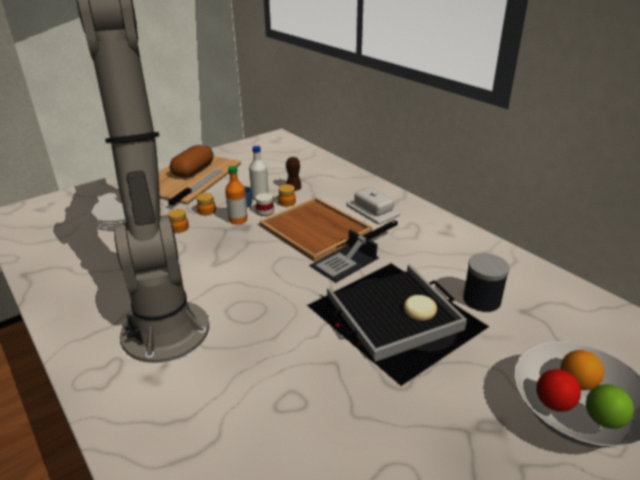

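```bash
cat > h.py <<'E'
from station import robot, fingers, vision, workorder, recognise
import cv2, numpy as np
from scipy.spatial.transform import Rotation as R
CAL={c:vision.calibration(c) for c in("top","side","wrist")}
def cam(c,pose=None):
    k=CAL[c]
    if c!="wrist": return k["mtx"],np.linalg.inv(k["extrinsics"])
    if pose is None: pose=wpose()
    return k["mtx"],pose@k["T_tool_cam"]
def wpose():
    T=np.eye(4);T[:3,3]=robot.current_tool_pos();T[:3,:3]=R.from_euler("xyz",robot.current_eef_rot(),degrees=True).as_matrix();return T
def px(c,u,v,z,pose=None):
    K,T=cam(c,pose); d=np.linalg.inv(K)@[u,v,1]; d=T[:3,:3]@[d[0],-d[1],-d[2]]; o=T[:3,3]
    return o+d*(z-o[2])/d[2]
def proj(c,p,pose=None):
    K,T=cam(c,pose); q=T[:3,:3].T@(np.asarray(p)-T[:3,3]); q=K@[q[0],-q[1],-q[2]]; return q[:2]/q[2]
def save(n,im,crop=None,s=1):
    if crop: x0,y0,x1,y1=crop; im=im[y0:y1,x0:x1]
    cv2.imwrite(f"pics/{n}.png",cv2.resize(im,None,fx=s,fy=s,interpolation=cv2.INTER_CUBIC)[:,:,::-1])
E
python3 - <<'E'
from h import *
im=cv2.imread("pics/top0.png")[:,:,::-1]
save("t1",im,(320,130,530,320),3.15)
save("t2",im,(115,140,335,365),2.6)
P=lambda n,u,v,z:print(n,np.round(px("top",u,v,z),3)[:2])
P("muffin",466,231,.04);P("canister",497,155,.116)
P("milkcap",134,224,.19);P("juicecap",176,287,.19);P("jamlid",193,243,.058);P("honlid",193,207,.058);P("hon2",147,305,.058);P("hon3",162,353,.058);P("cup",160,257,.05)
P("butter",282,130,.04);P("pepper",154,171,.115)
E
```

```text
muffin [ 0.52 -0.34]
canister [ 0.694 -0.396]
milkcap [0.544 0.436]
juicecap [0.404 0.344]
jamlid [0.505 0.345]
honlid [0.595 0.344]
hon2 [0.354 0.46 ]
hon3 [0.236 0.424]
cup [0.473 0.43 ]
butter [0.79  0.119]
pepper [0.677 0.419]
```

View pics/t1.png

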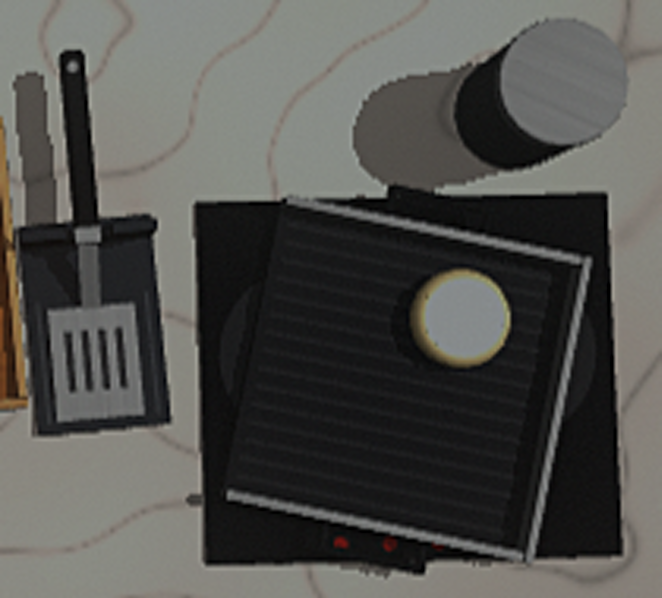

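View pics/t2.png

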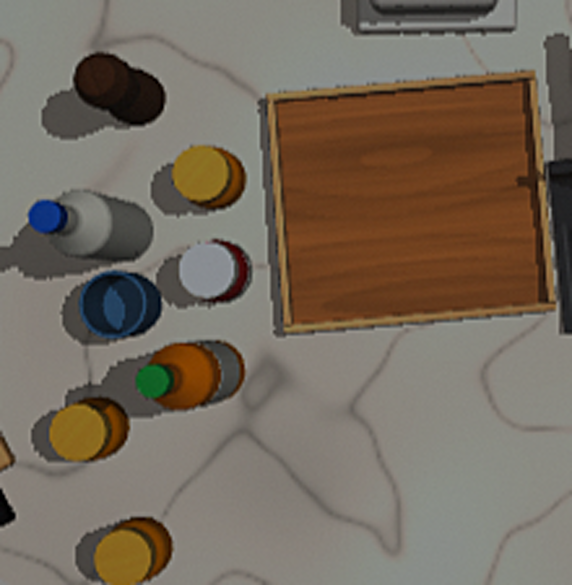

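```bash
cat >> h.py <<'E'
def yawT(p,yaw):
    T=np.eye(4);T[:3,:3]=R.from_euler("z",yaw).as_matrix();T[:3,3]=p;return T
def rotT(ax,deg):
    T=np.eye(4);T[:3,:3]=R.from_euler(ax,deg,degrees=True).as_matrix();return T
def trT(*p):
    T=np.eye(4);T[:3,3]=p;return T
def pr(T): return T[:3,3].tolist(), R.from_matrix(T[:3,:3]).as_euler("xyz",degrees=True).tolist()
def graspT(a,s):  # tool in turner frame; grasp point 2 mm behind TCP
    T=trT(-.150,0,.040)@rotT("y",-a)@rotT("x",180)   # tool z = (sin a,0,-cos a)
    if s<0: T=T@rotT("z",180)
    return T@trT(0,0,.002)
E
python3 - <<'E'
from h import *
o=np.array([320,130]);c=lambda u,v,z:px("top",*(o+np.array([u,v])/3.15),z)
G=[c(u,v,.040) for u,v in((288,198),(590,260),(530,558),(230,495))]
G=np.array(G);print("griddle",G.round(3).tolist(),[np.linalg.norm(G[i]-G[(i+1)%4]).round(3) for i in range(4)])
gc=G.mean(0);d=(G[1]-G[0]+G[2]-G[3]);gy=np.arctan2(d[1],d[0]);d2=(G[0]-G[3]+G[1]-G[2]);gy2=np.arctan2(d2[1],d2[0])-np.pi/2
print("gc",gc.round(3),np.degrees([gy,gy2]).round(1))
m=px("top",466,231,.04);print("muffin local",(R.from_euler("z",-gy).apply(m-gc)).round(3))
B=np.array([c(u,v,.008) for u,v in((47,311),(135,303),(146,412),(58,422))]);print("blade",B.round(3).tolist())
he=c(72,56,.05);hn=c(88,225,.046);bc=B.mean(0);d=bc-he
print("bc",bc.round(3),"he",he.round(3),"yaw",np.degrees(np.arctan2(*(d[1::-1]))).round(1),"len",np.linalg.norm(d[:2]))
P=np.array([c(u,v,.006) for u,v in((16,230),(157,220),(170,425),(35,434))]);print("pad",P.round(3).tolist(),P.mean(0).round(3))
o2=np.array([115,140]);Q=np.array([px("top",*(o2+np.array(q)/2.6),.02) for q in((265,97),(535,73),(552,310),(282,332))]);print("tray",Q.round(3).tolist(),Q.mean(0).round(3))
ty=np.arctan2(d[1],d[0]); T0=yawT([bc[0],bc[1],.006],ty)
Gt=yawT([gc[0],gc[1],.018],gy)
for a in(0,15,30,45):
  for s in(1,-1):
    g=graspT(a,s);r=[]
    ok=lambda T:robot.inverse_kinematics(*pr(T@g)) is not None
    r+=[ok(T0),ok(trT(0,0,.1)@T0)]
    r+=[ok(Gt@trT(x,.03,0)) for x in(-.05,.07)]
    r.append([p for p in range(0,126,15) if ok(Gt@trT(-.01,.03,.003)@rotT("y",p)@trT(-.046,0,0))])
    print(a,s,r)
E
```

```text
griddle [[0.62, -0.206, 0.04], [0.564, -0.445, 0.04], [0.328, -0.388, 0.04], [0.383, -0.152, 0.04]] [np.float64(0.246), np.float64(0.243), np.float64(0.242), np.float64(0.243)]
gc [ 0.474 -0.298  0.04 ] [-103.2 -103.3]
muffin local [0.03  0.054 0.   ]
blade [[0.536, -0.011, 0.008], [0.541, -0.083, 0.008], [0.451, -0.09, 0.008], [0.444, -0.017, 0.008]]
bc [ 0.493 -0.05   0.008] he [ 0.737 -0.035  0.05 ] yaw -176.4 len 0.24483788094829653
pad [[0.604, 0.013, 0.006], [0.609, -0.104, 0.006], [0.44, -0.109, 0.006], [0.435, 0.002, 0.006]] [ 0.522 -0.049  0.006]
tray [[0.676, 0.292, 0.02], [0.693, 0.022, 0.02], [0.457, 0.011, 0.02], [0.442, 0.278, 0.02]] [0.567 0.151 0.02 ]
0 1 [True, True, True, True, [0, 15, 30, 45, 60, 75, 90, 105]]
0 -1 [True, True, True, True, [0, 15, 30, 45, 60, 75, 90, 105]]
15 1 [True, True, True, True, [0, 15, 30, 45, 60, 75, 90, 105]]
15 -1 [True, True, True, True, [0, 15, 30, 45, 60, 75, 90, 105]]
30 1 [True, True, True, True, [0, 15, 30, 45, 60, 75, 90, 105]]
30 -1 [True, True, True, True, [0, 15, 30, 45, 60, 75, 90, 105]]
45 1 [False, False, True, True, [0, 15, 30, 45, 60, 75, 90, 105]]
45 -1 [False, False, True, True, [0, 15, 30, 45, 60, 75, 90, 105]]<stdin>:21: UserWarning: Gimbal lock detected. Setting third angle to zero since it is not possible to uniquely determine all angles.
```

```bash
cat >> h.py <<'E'
GC=[.474,-.298]; GY=np.radians(-103.2); BC=[.493,-.050]; TY=np.radians(-176.4)
T0=yawT([*BC,.006],TY); A=20
E
python3 - <<'E'
from h import *
for s in(1,-1):
    g=graspT(A,s);print(s,np.round(robot.inverse_kinematics(*pr(T0@g))),[np.round(robot.inverse_kinematics(*pr(yawT([*GC,.018],GY)@trT(-.01,.03,.003)@rotT("y",p)@trT(-.046,0,0)@g))) for p in(0,105)])
p,o=pr(wpose()); robot.line_to([p[0],p[1],.40])
s=1 if 0 else None
best=min((1,-1),key=lambda s:abs(robot.inverse_kinematics(*pr(T0@graspT(A,s)))[6]))
print("s",best); g=graspT(A,best)
fingers.gripper_to(1.0)
robot.move_to(*pr(trT(0,0,.16)@T0@g)); 
T=wpose();im=vision.grab_frame("wrist");save("w1",im)
np.save("w1pose.npy",T);open("s.txt","w").write(str(best))
print(robot.current_joint_positions(),robot.current_time_s(),[ (n,proj("wrist",(T0@trT(*q))[:3,3],T).round()) for n,q in(("tip",(.046,0,0)),("bc",(0,0,0)),("grip",(-.15,0,.048)),("end",(-.25,0,.048)))])
E
```

```text
1 [-10.  54.  25.  61. -16.  88. 105.] [array([-13.,  33.,  14.,  97.,  14.,  56., 158.]), array([  75.,   78.,  -52.,   43.,  -24.,  115., -160.])]
-1 [-19.  60.  46.  62. -32.  92. -65.] [array([-29.,  37.,  37.,  98.,  -2.,  55.,  -9.]), array([ 75.,  78., -52.,  43., -24., 115.,  20.])]
s -1
[-17.01737556  52.29716662  47.41016057  50.22089074 -28.260598
 107.42091115 -67.73467842] 5.4333 [('tip', array([314., 291.])), ('bc', array([314., 263.])), ('grip', array([315., 161.])), ('end', array([316.,   3.]))]
```

View pics/w1.png

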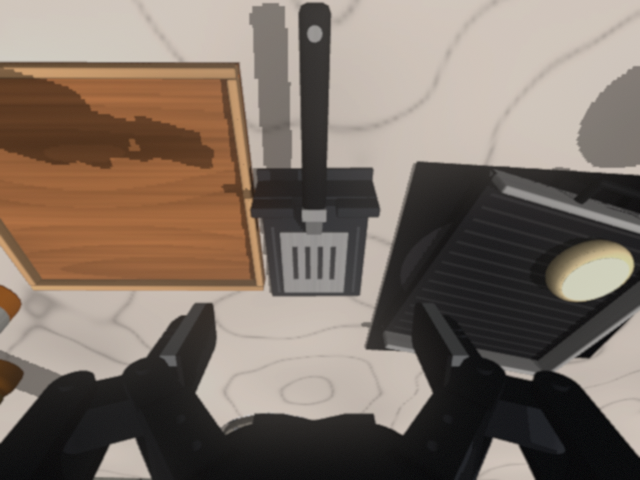

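```bash
python3 - <<'E'
from h import *
g=graspT(A,-1)
print(robot.line_to(*pr(T0@g),velocity=.12,f_stop=15))
fingers.gripper_to(0.0,force=110)
print(robot.current_finger_gap(),robot.current_contact_force(),robot.current_tool_pos(),pr(T0@g)[0])
np.save("g.npy",np.linalg.inv(T0)@wpose()); np.save("place.npy",wpose())
g=np.load("g.npy")
robot.line_to(*pr(trT(0,0,.12)@T0@g))
# above griddle start: blade behind muffin, local y=.05
G=yawT([*GC,.018],GY)
robot.move_to(*pr(G@trT(-.075,.052,.10)@g))
print(robot.current_joint_positions(),robot.current_contact_force(),robot.current_time_s())
save("s1",vision.grab_frame("side"),(280,150,560,390),2)
T=wpose();save("w2",vision.grab_frame("wrist"))
E
```

```text
False
0.2169085889368371 [0.46228286 0.84308223 1.83308678] [ 0.64206775 -0.04042471  0.04446265] [0.6420213187748409, -0.04062437331558085, 0.044120614758428184]
[-32.27137703  33.86087358  42.98582464  88.36065401  -2.69952587
  68.20770418  -6.19332445] [ 0.32988697 -0.90060019 -1.81387878] 9.4917
```

View pics/s1.png

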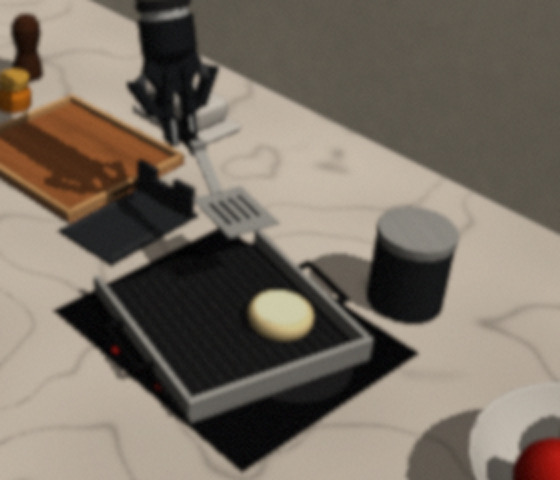

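View pics/w2.png

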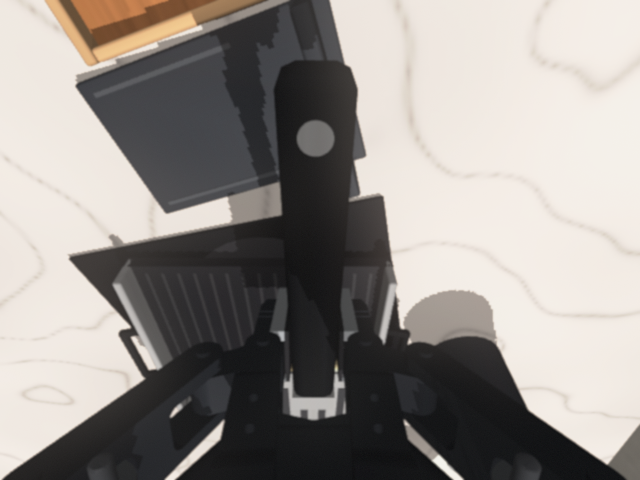

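```bash
cat >> h.py <<'E'
def G0(z=.018): return yawT([*GC,z],GY)
def gl(p): return R.from_euler("z",-GY).apply(np.asarray(p)-[*GC,0])
def muf(c="top"):
    vision.grab_frame(c); r=recognise("muffin_a",c)
    return [(round(d['p'],2),np.round(d['rect']).tolist(),gl(px(c,d['rect'][0],d['rect'][1],.04)).round(3).tolist()) for d in r if d['p']>.3]
def tip(x,y,z,pitch): return G0(0)@trT(x,y,z)@rotT("y",pitch)@trT(-.046,0,0)  # turner pose with tip there, world z
E
python3 - <<'E'
from h import *
g=np.load("g.npy")
print(muf())
robot.line_to(*pr(tip(-.03,.054,.05,2)@g))
st=robot.line_to(*pr(tip(-.03,.054,.004,2)@g),velocity=.03,f_stop=3)
T=wpose()@np.linalg.inv(g);t=(T@trT(.046,0,0))[:3,3]
print(st,"tip",t.round(4),robot.current_contact_force(),robot.current_time_s())
E
```

```text
[(0.96, [466.0, 233.0, 33.0, 33.0], [0.032, 0.05, 0.04]), (0.66, [449.0, 250.0, 121.0, 124.0], [-0.003, -0.001, 0.04])]
True tip [ 0.5334 -0.2812  0.0226] [-1.17417462  0.23310671  4.92458151] 11.1917
```

```bash
python3 - <<'E'
from h import *
g=np.load("g.npy")
z=.0222
robot.line_to(*pr(tip(-.03,.053,z,2)@g),velocity=.02)
print(robot.current_contact_force())
for x in (.0,.03,.05,.07,.085,.10,.112,.12):
    st=robot.line_to(*pr(tip(x,.053,z,2)@g),velocity=.06,f_stop=18)
    t=(wpose()@np.linalg.inv(g)@trT(.046,0,0))[:3,3]
    print(x,st,gl(t).round(4),(R.from_euler("z",-GY).apply(robot.current_contact_force())).round(1))
    if st: break
print(muf(),robot.current_time_s())
save("s2",vision.grab_frame("side"),(330,200,530,380),3)
E
```

```text
[ 0.10358041 -0.0804157   2.23324495]
0.0 False [0.0004 0.0524 0.0218] [ 0.3  0.  -2.6]
0.03 False [0.0302 0.0529 0.0222] [-0.4  0.1 -2. ]
0.05 False [0.0513 0.0524 0.0225] [ 0.3 -0.3 -1.6]
0.07 False [0.0708 0.0525 0.0223] [-0.1  0.4 -2. ]
0.085 False [0.086  0.0525 0.0224] [-0.3 -0.1 -2. ]
0.1 False [0.1011 0.0525 0.0224] [ 0.1  0.  -1.8]
0.112 False [0.113  0.0525 0.0225] [-0.5 -0.3 -2.4]
0.12 False [0.1173 0.054  0.0212] [-5.2 -0.2  0.1]
[(0.62, [485.0, 234.0, 34.0, 32.0], [0.078, 0.057, 0.04])] 15.2417
```

View pics/s2.png

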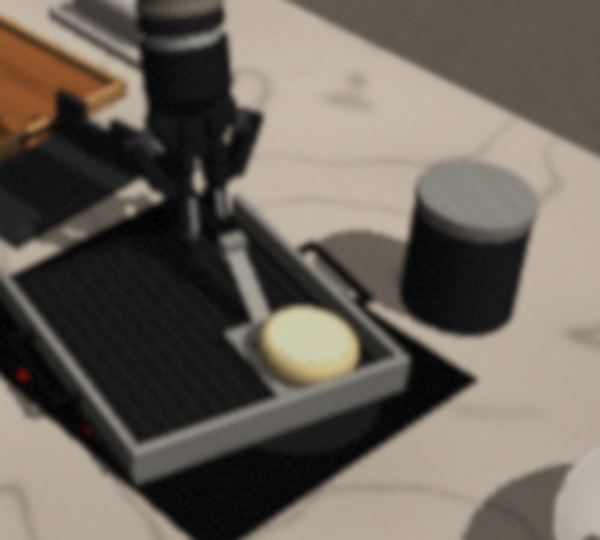

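```bash
python3 - <<'E'
from h import *
g=np.load("g.npy")
robot.line_to(*pr(tip(.114,.053,.024,0)@g),velocity=.03)
robot.line_to(*pr(tip(.112,.053,.045,-8)@g),velocity=.05)
robot.line_to(*pr(tip(.105,.053,.085,-8)@g),velocity=.08)
robot.line_to(*pr(tip(-.02,.03,.085,-8)@g),velocity=.08)
print(robot.current_joint_positions().round(0) if hasattr(robot.current_joint_positions(),'round') else robot.current_joint_positions())
for p in range(0,116,10): 
    q=robot.inverse_kinematics(*pr(tip(-.02,.03,.03,p)@g)); print(p,None if q is None else np.round(q).tolist())
print(muf(),robot.current_time_s(),robot.current_contact_force())
save("s3",vision.grab_frame("side"),(330,200,530,380),3)
E
```

```text
[-39.  40.  46.  95.  -0.  62. -12.]
0 [-33.0, 38.0, 42.0, 97.0, -6.0, 57.0, -6.0]
10 [-25.0, 31.0, 40.0, 97.0, -11.0, 59.0, 3.0]
20 [-16.0, 27.0, 37.0, 96.0, -18.0, 63.0, 13.0]
30 [-8.0, 26.0, 37.0, 93.0, -27.0, 70.0, 24.0]
40 [-1.0, 29.0, 41.0, 90.0, -37.0, 80.0, 35.0]
50 [3.0, 35.0, 50.0, 86.0, -49.0, 93.0, 46.0]
60 [10.0, 43.0, 55.0, 81.0, -59.0, 107.0, 53.0]
70 [21.0, 47.0, 49.0, 75.0, -63.0, 115.0, 55.0]
80 [40.0, 48.0, 22.0, 67.0, -56.0, 114.0, 48.0]
90 [55.0, 55.0, 1.0, 60.0, -51.0, 116.0, 42.0]
100 [70.0, 67.0, -31.0, 51.0, -37.0, 114.0, 29.0]
110 [77.0, 84.0, -62.0, 41.0, -19.0, 116.0, 15.0]
[(0.84, [433.0, 234.0, 32.0, 35.0], [-0.049, 0.03, 0.04])] 18.5583 [ 0.14442588 -0.76670017 -2.5695356 ]
```

View pics/s3.png

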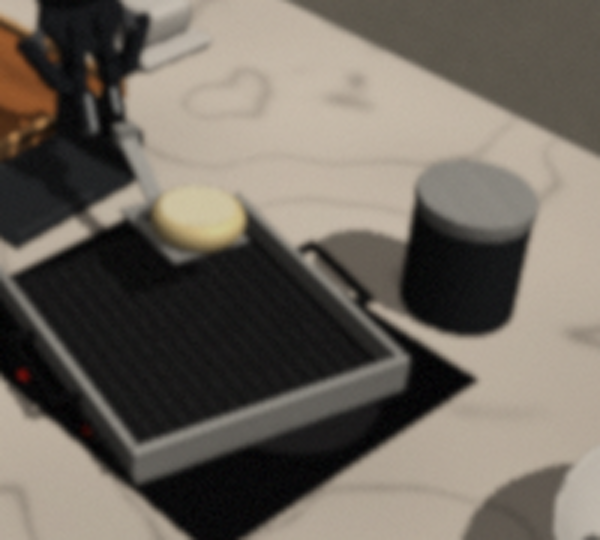

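```bash
cat >> h.py <<'E'
def tipw(x,y,z,head,pitch): return yawT([x,y,z],np.radians(head))@rotT("y",pitch)@trT(-.046,0,0)
E
python3 - <<'E'
from h import *
g=np.load("g.npy")
for h in(-125,-145,-165,-180):
    x,y=np.array(GC)-.045*np.array([np.cos(np.radians(h)),np.sin(np.radians(h))])
    print(h,round(x,3),round(y,3))
    for p in(-8,30,60,80,90,100,110,120):
        q=robot.inverse_kinematics(*pr(tipw(x,y,.03,h,p)@g)); print("  ",p,None if q is None else np.round(q).tolist())
E
```

```text
-125 0.5 -0.261
   -8 [-28.0, 56.0, 46.0, 75.0, -12.0, 75.0, -24.0]
   30 [-9.0, 29.0, 38.0, 90.0, -30.0, 67.0, 2.0]
   60 [2.0, 36.0, 60.0, 95.0, -65.0, 94.0, 40.0]
   80 [21.0, 45.0, 56.0, 93.0, -76.0, 114.0, 53.0]
   90 [40.0, 44.0, 32.0, 90.0, -71.0, 111.0, 54.0]
   100 [51.0, 50.0, 22.0, 86.0, -71.0, 114.0, 55.0]
   110 [67.0, 56.0, 1.0, 81.0, -65.0, 112.0, 53.0]
   120 [75.0, 66.0, -10.0, 76.0, -63.0, 113.0, 51.0]
-145 0.511 -0.272
   -8 [-13.0, 67.0, 48.0, 49.0, -21.0, 94.0, -35.0]
   30 [-7.0, 35.0, 42.0, 83.0, -34.0, 68.0, -14.0]
   60 [1.0, 29.0, 57.0, 101.0, -67.0, 78.0, 25.0]
   80 [33.0, 28.0, 32.0, 107.0, -74.0, 85.0, 43.0]
   90 [40.0, 35.0, 32.0, 108.0, -79.0, 96.0, 53.0]
   100 [53.0, 41.0, 22.0, 107.0, -79.0, 102.0, 60.0]
   110 [57.0, 50.0, 22.0, 105.0, -82.0, 112.0, 66.0]
   120 [67.0, 58.0, 11.0, 101.0, -80.0, 115.0, 70.0]
-165 0.517 -0.286
   -8 None
   30 [-5.0, 40.0, 47.0, 77.0, -38.0, 70.0, -30.0]
   60 [-1.0, 22.0, 53.0, 107.0, -67.0, 59.0, 9.0]
   80 [47.0, 17.0, 11.0, 119.0, -81.0, 60.0, 38.0]
   90 [88.0, 25.0, -28.0, 123.0, -82.0, 57.0, 51.0]
   100 [104.0, 38.0, -41.0, 124.0, -79.0, 57.0, 62.0]
   110 [101.0, 46.0, -31.0, 124.0, -80.0, 70.0, 73.0]
   120 [97.0, 55.0, -20.0, 122.0, -80.0, 85.0, 82.0]
-180 0.519 -0.298
   -8 None
   30 [-3.0, 44.0, 51.0, 73.0, -42.0, 71.0, -41.0]
   60 [-3.0, 18.0, 50.0, 110.0, -65.0, 44.0, -5.0]
   80 [-3.0, 19.0, 65.0, 129.0, 261.0, 61.0, 38.0]
   90 [7.0, 28.0, 65.0, 136.0, 251.0, 83.0, 52.0]
   100 [17.0, 45.0, 64.0, 141.0, 244.0, 111.0, 61.0]
   110 [46.0, 44.0, 32.0, 141.0, 249.0, 111.0, 83.0]
   120 [135.0, 88.0, -62.0, 136.0, -78.0, 31.0, 97.0]
```

```bash
python3 - <<'E'
from h import *
g=np.load("g.npy")
h=-142;x,y=np.array(GC)-.045*np.array([np.cos(np.radians(h)),np.sin(np.radians(h))])
robot.line_to(*pr(tipw(x,y,.095,h,0)@g),velocity=.08)
robot.line_to(*pr(tipw(x,y,.06,h,12)@g),velocity=.08)
robot.line_to(*pr(tipw(x,y,.026,h,20)@g),velocity=.06)
print(muf())
for p in(28,36,44,52,60): robot.line_to(*pr(tipw(x,y,.026,h,p)@g),velocity=.08)
print(robot.current_joint_positions(),robot.current_time_s(),robot.current_contact_force(),muf())
save("s4",vision.grab_frame("side"),(330,180,530,360),3)
E
```

```text
[(0.77, [434.0, 229.0, 31.0, 35.0], [-0.049, 0.044, 0.04])]
[ 15.75148125  23.61120953  34.39798588 100.00799548 -57.96678784
  70.26196879  21.89325864] 23.75 [ 1.42899838  1.51274245 -0.68865842] [(0.6, [436.0, 238.0, 24.0, 19.0], [-0.039, 0.023, 0.04])]
```

View pics/s4.png

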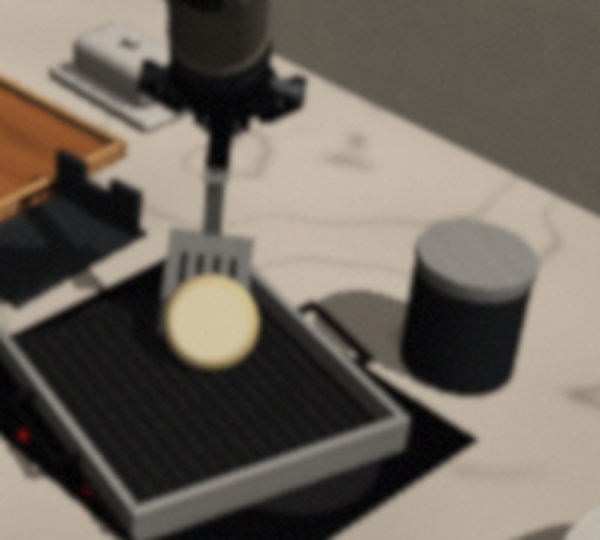

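```bash
python3 - <<'E'
from h import *
g=np.load("g.npy")
h=-142;d=np.array([np.cos(np.radians(h)),np.sin(np.radians(h))]);x,y=np.array(GC)-.045*d
for p in(68,76,84,92,100,108):
    robot.line_to(*pr(tipw(x,y,.026,h,p)@g),velocity=.1)
print(robot.current_joint_positions(),robot.current_time_s(),robot.current_contact_force(),muf())
save("s5",vision.grab_frame("side"),(330,180,530,360),3)
E
```

```text
[ 56.98454764  49.30669909  20.82732293 101.73508093 -79.7801239
 110.89668031  64.06224666] 26.45 [ 0.64314354  0.31605759 -1.32097935] [(0.69, [457.0, 256.0, 34.0, 34.0], [0.021, -0.012, 0.04]), (0.64, [492.0, 161.0, 52.0, 47.0], [0.06, 0.241, 0.04])]
```

View pics/s5.png

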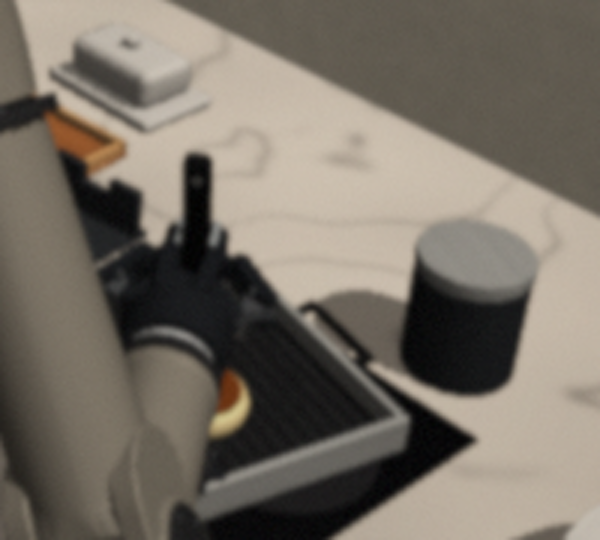

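```bash
python3 - <<'E'
from h import *
g=np.load("g.npy");P=np.load("place.npy")
h=-142;d=np.array([np.cos(np.radians(h)),np.sin(np.radians(h))]);x,y=np.array(GC)-.045*d
robot.line_to(*pr(tipw(x-.01*d[0],y-.01*d[1],.14,h,108)@g),velocity=.15)
robot.move_to(*pr(tipw(x,y,.16,h,60)@g))
robot.move_to(*pr(tipw(x,y+.02,.17,h,20)@g))
robot.move_to(*pr(trT(0,0,.14)@P))
print(robot.current_joint_positions(),muf())
robot.line_to(*pr(trT(0,0,.02)@P),velocity=.15)
print(robot.line_to(*pr(trT(0,0,-.002)@P),velocity=.03,f_stop=3),(wpose()@np.linalg.inv(P))[:3,3].round(4),robot.current_tool_pos()[2]-P[2,3],robot.current_contact_force())
fingers.gripper_to(1.0); robot.pause(.3)
robot.line_to(*pr(P@trT(0,0,-.15)),velocity=.2)
print(robot.current_time_s(),robot.current_joint_positions())
robot.move_to([.40,.25,.40],[180,0,90])
for l in "turner muffin_a bottle_milk bottle_juice jar_jam jar_honey cup tray".split():
    if l=="turner": save("t3",vision.grab_frame("top"),(110,120,540,330),1.86)
    print(l,[(round(d['p'],2),np.round(d['rect']).astype(int).tolist()) for d in recognise(l,"top") if d['p']>.3])
E
```

```text
[-10.32908134  48.98736391  28.34754777  51.88617007 -15.76842977
 102.53738663 -74.64657775] [(0.71, [460.0, 256.0, 32.0, 29.0], [0.027, -0.011, 0.04])]
True [-0.0005 -0.0003  0.0091] 0.008195075411608743 [ 1.33510205 -1.30364918  2.75189693]
33.0667 [ -6.69253161  57.58680295  27.12577292  34.39117241 -18.3597722
 110.65964955 -77.360555  ]
turner [(0.67, [351, 206, 28, 122])]
muffin_a [(0.73, [457, 255, 33, 31])]
bottle_milk [(0.69, [150, 226, 48, 27]), (0.37, [198, 245, 30, 29]), (0.32, [162, 174, 31, 30])]
bottle_juice [(0.8, [199, 282, 21, 24])]
jar_jam [(0.64, [199, 245, 29, 26])]
jar_honey [(0.82, [196, 208, 28, 20]), (0.66, [171, 354, 16, 21]), (0.34, [350, 235, 44, 74])]
cup [(0.78, [158, 256, 29, 29]), (0.39, [163, 173, 37, 32])]
tray [(0.98, [274, 219, 111, 101])]
```

View pics/t3.png

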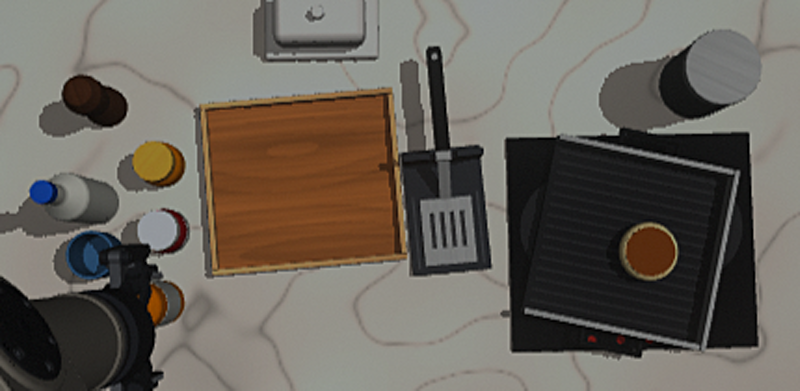

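```bash
cat >> h.py <<'E'
def blob(im,lo,hi,near,rad=130):
    m=cv2.inRange(cv2.cvtColor(np.ascontiguousarray(im),cv2.COLOR_RGB2HSV),lo,hi)
    n,l,st,c=cv2.connectedComponentsWithStats(m)
    k=[i for i in range(1,n) if st[i,4]>60 and np.linalg.norm(c[i]-near)<rad]
    if not k: return None
    i=max(k,key=lambda i:st[i,4]); x,y,w,h,a=st[i]; return np.array([x+w/2,y+h/2]),(w,h,a)
TR=yawT([.567,.151,0],np.radians(3.4))
def tray(x,y): return (TR@[x,y,0,1])[:2]
DOWN=lambda yaw:[180,0,yaw]
E
python3 - <<'E'
from h import *
for n,xy,lo,hi in(("milk",(.544,.436),(100,120,40),(130,255,255)),("juice",(.404,.344),(45,100,30),(85,255,255))):
    robot.move_to([xy[0],xy[1],.33],DOWN(93)); T=wpose(); im=vision.grab_frame("wrist"); save("w_"+n,im)
    pp=proj("wrist",[*xy,.19],T); b=blob(im,lo,hi,pp); print(n,pp.round(),b, None if b is None else px("wrist",*b[0],.19,T).round(4))
    print([(round(d['p'],2),np.round(d['rect']).tolist()) for d in recognise("bottle_"+n,"wrist")][:2])
print(robot.current_joint_positions(),robot.current_time_s())
E
python3 -c "
import cv2,numpy as np
a=[cv2.imread(f'pics/w_{n}.png') for n in('milk','juice')]
cv2.imwrite('pics/wb.png',cv2.resize(np.hstack(a),(800,300)))"
```

```text
milk [312. 227.] (array([318., 219.]), (np.int32(34), np.int32(34), np.int32(882))) [0.5488 0.4432 0.19  ]
[(0.7, [318.0, 199.0, 62.0, 79.0])]
juice [311. 228.] (array([315.5, 219. ]), (np.int32(33), np.int32(32), np.int32(853))) [0.4069 0.352  0.19  ]
[(0.64, [314.0, 200.0, 63.0, 80.0]), (0.62, [379.0, 117.0, 61.0, 61.0])]
[-55.25890996  13.96737875  16.80575385  80.80285092  -4.00919748
  85.69697382 -35.65639623] 37.0833
```

View pics/wb.png

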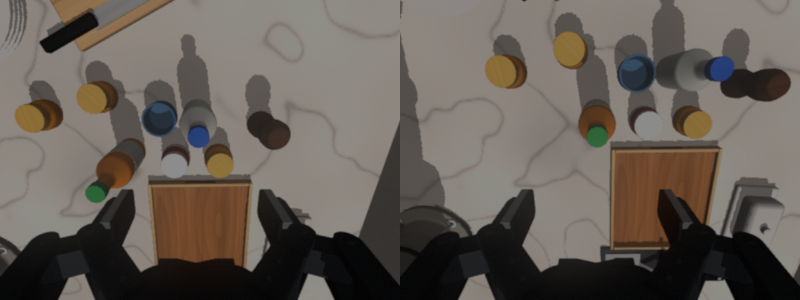

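```bash
cat >> h.py <<'E'
def pick(xy,z,yaw,force=60,up=.30,open_=1.0):
    fingers.gripper_to(open_)
    robot.move_to([*xy,up],DOWN(yaw)); robot.line_to([*xy,z],velocity=.15,f_stop=12)
    fingers.gripper_to(0.0,force=force); r=robot.current_finger_gap(); robot.line_to([*xy,up],velocity=.2)
    print("pick",np.round(xy,3),"gap",round(r,3),round(robot.current_finger_gap(),3),"t",robot.current_time_s())
def place(xy,z,yaw,up=.30,lift=.012):
    robot.move_to([*xy,up],DOWN(yaw)); robot.line_to([*xy,z+lift],velocity=.2)
    st=robot.line_to([*xy,z-.004],velocity=.03,f_stop=3)
    print("place",np.round(xy,3),st,"dz",round(robot.current_tool_pos()[2]-z,4))
    fingers.gripper_to(1.0); robot.pause(.2); robot.line_to([*xy,up],velocity=.2)
E
python3 - <<'E'
from h import *
print(px("side",257,150,.187).round(3),px("side",234.5,170,.187).round(3))
pick((.547,.440),.178,93,80,.45)
place(tray(.062,.062),.178+.008+.001,93,.45)
T=wpose();vision.grab_frame("wrist");vision.grab_frame("top")
print([(round(d['p'],2),np.round(d['rect']).tolist()) for d in recognise("bottle_milk","top")][:2],robot.current_time_s())
E
```

```text
[0.538 0.418 0.187] [0.403 0.331 0.187]Traceback (most recent call last):
  File "<stdin>", line 3, in <module>
  File "h.py", line 51, in pick
    robot.move_to([*xy,up],DOWN(yaw)); robot.line_to([*xy,z],velocity=.15,f_stop=12)
    ~~~~~~~~~~~~~^^^^^^^^^^^^^^^^^^^^
station.PlanningError: the arm cannot take that pose within its joint ranges
```

```bash
python3 - <<'E'
from h import *
pick((.546,.439),.178,93,80,.30)
place(tray(.062,.062),.187,93,.30)
T=wpose();vision.grab_frame("top")
print([(round(d['p'],2),np.round(d['rect']).tolist()) for d in recognise("bottle_milk","top")][:2],robot.current_time_s())
im=vision.grab_frame("wrist");b=blob(im,(100,120,40),(130,255,255),proj("wrist",[*tray(.062,.062),.198],T));print(b,px("wrist",*b[0],.198,T),tray(.062,.062))
E
```

```text
pick [0.546 0.439] gap 0.312 0.308 t 40.55
place [0.625 0.217] True dz -0.0005
[(0.66, [242.0, 193.0, 34.0, 31.0])] 44.2417
(array([319. , 240.5]), (np.int32(38), np.int32(37), np.int32(1142))) [0.62915751 0.22004847 0.198     ] [0.62521387 0.21656786]
```

```bash
python3 - <<'E'
from h import *
pick((.404,.348),.178,93,80,.30)
robot.move_to([.48,.12,.32],DOWN(93))
place(tray(.062,-.062),.187,93,.30)
T=wpose();im=vision.grab_frame("wrist");b=blob(im,(45,100,30),(85,255,255),proj("wrist",[*tray(.062,-.062),.198],T));print(b,px("wrist",*b[0],.198,T),tray(.062,-.062))
robot.move_to([.45,.30,.33],DOWN(93))
T=wpose();im=vision.grab_frame("wrist");save("w5",im)
top=vision.grab_frame("top")
for l in("jar_jam","jar_honey","cup"):
  for c in("wrist","top"):
    print(l,c,[(round(d['p'],2),np.round(d['rect']).tolist(),px(c,*d['rect'][:2],.03,T).round(3)[:2].tolist()) for d in recognise(l,c) if d['p']>.3])
print(robot.current_time_s())
save("t4",top,(115,140,395,365),2.0)
E
python3 -c "
import cv2,numpy as np
a=cv2.imread('pics/w5.png')[:300];b=cv2.imread('pics/t4.png')
b=cv2.resize(b,(373,300));a=cv2.resize(a,(427,200));a=np.vstack([a,np.zeros((100,427,3),np.uint8)])
cv2.imwrite('pics/c5.png',np.hstack([a,b]))"
```

```text
pick [0.404 0.348] gap 0.312 0.311 t 47.8167
place [0.633 0.093] True dz -0.0003
(array([319. , 238.5]), (np.int32(40), np.int32(41), np.int32(1256))) [0.63630857 0.09790907 0.198     ] [0.63256786 0.09278613]
jar_jam wrist [(0.9, [359.0, 156.0, 52.0, 51.0], [0.506, 0.343]), (0.44, [350.0, 402.0, 112.0, 66.0], [0.526, -0.03])]
jar_jam top []
jar_honey wrist [(0.75, [230.0, 34.0, 66.0, 67.0], [0.353, 0.466]), (0.64, [438.0, 154.0, 63.0, 55.0], [0.601, 0.35]), (0.57, [126.0, 69.0, 76.0, 64.0], [0.236, 0.425])]
jar_honey top [(0.75, [167.0, 353.0, 24.0, 27.0], [0.23, 0.422]), (0.73, [148.0, 306.0, 19.0, 23.0], [0.349, 0.468]), (0.66, [194.0, 209.0, 25.0, 22.0], [0.595, 0.351]), (0.52, [457.0, 256.0, 32.0, 30.0], [0.457, -0.319])]
cup wrist [(0.77, [340.0, 70.0, 66.0, 73.0], [0.476, 0.437])]
cup top []
53.6167
```

View pics/c5.png

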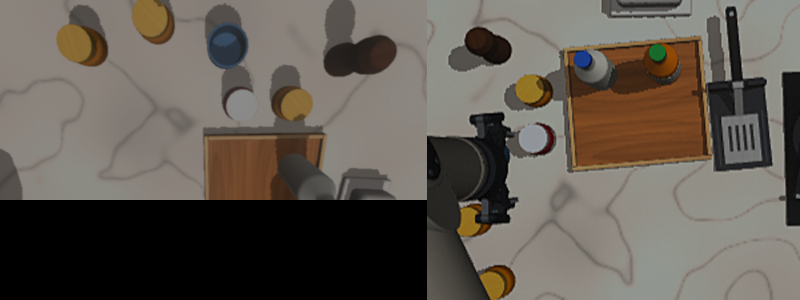

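```bash
python3 - <<'E'
from h import *
def feas(xy,z,yaw): return robot.inverse_kinematics([*xy,z],DOWN(yaw)) is not None
yaw=next(y for y in(3,183,-177) if feas((.596,.346),.046,y));print(yaw)
pick((.596,.346),.046,yaw,50,.24)
robot.move_to([.46,.30,.26],DOWN(93))
place(tray(-.058,-.082),.054,93,.24)
robot.move_to([.45,.25,.26],DOWN(93))
T=wpose();vision.grab_frame("wrist")
for l in("jar_jam","jar_honey","cup"):
    print(l,[(round(d['p'],2),px("wrist",*d['rect'][:2],.03,T).round(3)[:2].tolist()) for d in recognise(l,"wrist") if d['p']>.3])
print(robot.current_time_s())
E
```

```text
3
pick [0.596 0.346] gap 0.622 0.625 t 58.0
place [0.514 0.066] True dz 0.001
jar_jam [(0.85, [0.505, 0.343])]
jar_honey [(0.92, [0.233, 0.403]), (0.89, [0.519, 0.063])]
cup [(0.93, [0.478, 0.415])]
64.3583
```

```bash
python3 - <<'E'
from h import *
pick((.503,.342),.046,93,50,.24)
place(tray(-.058,0),.054,93,.24)
robot.move_to([.45,.38,.28],DOWN(93))
T=wpose();im=vision.grab_frame("wrist");save("w6",im)
for l in("jar_jam","jar_honey","cup"):
    print(l,[(round(d['p'],2),np.round(d['rect']).tolist(),px("wrist",*d['rect'][:2],.035,T).round(3)[:2].tolist()) for d in recognise(l,"wrist") if d['p']>.3])
print(robot.current_time_s())
E
```

```text
pick [0.503 0.342] gap 0.627 0.62 t 68.0417
place [0.509 0.148] True dz 0.001
jar_jam [(0.81, [350.0, 374.0, 47.0, 66.0], [0.512, 0.147])]
jar_honey [(0.86, [349.0, 406.0, 45.0, 18.0], [0.515, 0.095]), (0.75, [482.0, 381.0, 88.0, 160.0], [0.686, 0.145]), (0.7, [222.0, 107.0, 70.0, 66.0], [0.356, 0.468]), (0.63, [107.0, 146.0, 86.0, 58.0], [0.235, 0.424])]
cup [(0.67, [339.0, 150.0, 69.0, 66.0], [0.477, 0.432]), (0.35, [478.0, 381.0, 91.0, 161.0], [0.682, 0.144])]
73.1583
```

```bash
python3 - <<'E'
from h import *
pick((.474,.430),.040,93,40,.24)
place(tray(-.058,.080),.048,93,.24)
robot.line_to([.45,.25,.33],velocity=.2)
robot.move_to([.25,.45,.33],DOWN(110)); robot.pause(.5)
t=vision.grab_frame("top");s=vision.grab_frame("side")
save("t9",t,(110,120,540,330),1.8)
for l in("jar_jam","jar_honey","cup","turner","muffin_a","bottle_milk","bottle_juice"):
    print(l,[(round(d['p'],2),np.round(d['rect']).tolist()) for d in recognise(l,"top") if d['p']>.3])
a=cv2.imread("pics/t9.png"); b=cv2.resize(s[150:350,200:480,::-1],None,fx=1,fy=1); b=cv2.resize(b,(774,553))[:,:]
b=cv2.resize(b,(774,553)); cv2.imwrite("pics/s9.png",b)
print(robot.current_time_s())
E
```

```text
pick [0.474 0.43 ] gap 0.734 0.738 t 76.7167
place [0.504 0.227] True dz 0.0013
jar_jam [(0.63, [274.0, 242.0, 25.0, 28.0]), (0.53, [283.0, 134.0, 58.0, 40.0])]
jar_honey [(0.87, [166.0, 354.0, 28.0, 32.0]), (0.74, [307.0, 238.0, 23.0, 22.0]), (0.61, [148.0, 304.0, 31.0, 22.0])]
cup [(0.96, [239.0, 241.0, 28.0, 26.0])]
turner [(0.95, [348.0, 206.0, 26.0, 122.0])]
muffin_a [(0.72, [456.0, 256.0, 33.0, 31.0])]
bottle_milk [(0.67, [240.0, 193.0, 34.0, 33.0])]
bottle_juice [(0.92, [292.0, 188.0, 31.0, 34.0])]
83.425
```

View pics/t9.png

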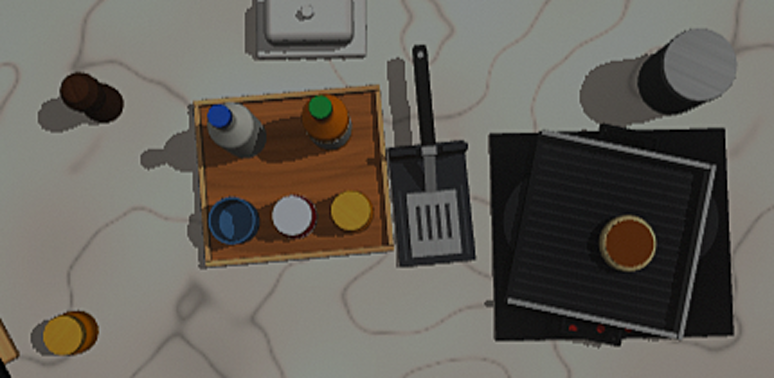

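View pics/s9.png

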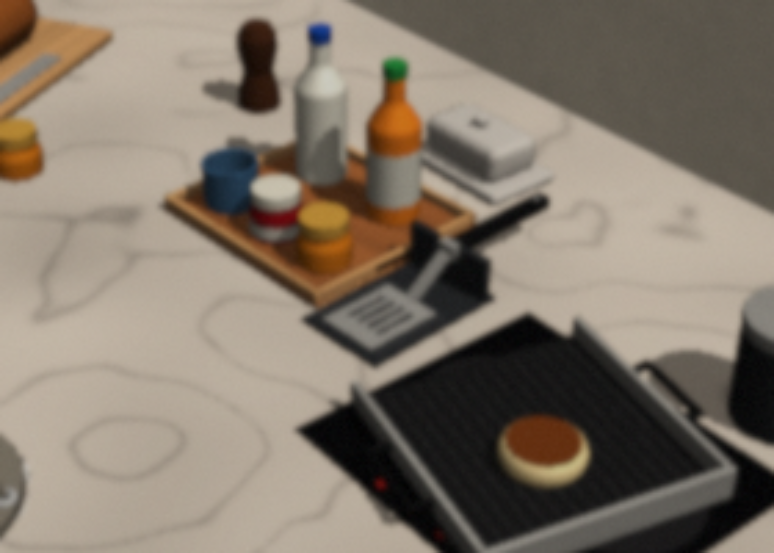

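All five items stand upright in the correct halves of the tray. The muffin is browned side up on the griddle, and the turner is on its rest.

```bash
python3 -c "
from station import robot,workorder
print(robot.current_contact_force(),robot.current_time_s()); print(workorder.close_job())"
```

```text
[0.65650721 0.62663695 0.50335285] 83.425
the job is handed in; nothing more can be done
None
```

The job is done and handed in at 83.4 s of the 210 s allowed; close_job gave no verdict.

- **Muffin:** Only one was there. I pushed it to the back guard with the turner, slid the blade under it and tipped it over. It now lies browned side up on the griddle.
- **Turner:** It is back on its rest, blade on the pad and handle in the notch. Contact came about 8 mm above the pick-up height when I set it down, so it settled the last bit on release. Its blade centre is within about 1 pixel of where it began.
- **Tray:** Milk and juice went into the back half first, then honey, jam and cup into the front half. The honey jar is the one that was farthest right of the three look-alikes.

**Last checks:** The final top and side pictures showed all five tray items upright in the correct halves. The canister, butter dish and pepper mill look unmoved, and the arm was clear of everything. I saw no sign that anything had been knocked aside.

**Disagreement:** The cameras placed the bottle caps up to about 25 mm apart, the side view being the outlier. I grasped at in-between positions, and every grip held.

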